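# Close a gas-filter strap and start its self-tapping T-screw

## Robot

A 6-joint arm with a two-finger parallel gripper is mounted at the origin on the work surface; the furniture and walls round the work are solid. World frame = base frame: x ahead of the robot, y to its left, z up, the work surface at z = 0. Lengths are in m, angles in degrees, forces in N, time in s.
With the tool pointing down it reaches from about 0.3 to 0.75 m from the base axis. Payload 8.5 kg.
Tool frame: the origin (TCP) lies midway between the tips of the shut fingers; the grasp point (between the pads) lies 19 mm behind it (env.hold_point_z is the distance from the TCP to the grasp point, in m); z points along the fingers, y is the line along which they close (so a half turn about z gives the same grasp; the last joint's range is limited). The gripper opens to 85 mm and grips with 20 to 120 N. Pads are 22 mm wide; open, the fingers measure 114 mm over their backs; the gripper's body (76 mm by 85 mm) begins 54 mm behind the grasp point. The pads swing forward as they close: fully open they stand 13 mm farther back than shut.
Start: joints at [-80.46, 21.807, 74.336, -0, 83.858, -12.336], TCP at [0.205, -0.51, 0.231] pointing down, gripper open.
Joint ranges: [-178.18, 178.18], [-50.72, 133.34], [12.68, 142.11], [-81.47, 261.47], [9.98, 163.14], [-165.26, 165.26]. Speed limits (degrees/s): [136.94, 136.94, 180, 180, 180, 180].

## Interface

Orientations are given as a 3x3 rotation matrix whose columns are the frame's x, y, z axes.
In Python, from rig import observe, get_image, camera_info, env gives the robot as it stands.
- The arm moves only by the tool drive_tool, never from a script. Its arguments are lists of equal length, an entry for each row: "offset": the shift along the tool's x, y, z in units of 40 mm (1.0 is 40 mm), a list of three; "turn": the turn, a rotation vector about the tool's x, y, z in units of 6 degrees (1.0 is 6 degrees), a list of three; "hand": the opening, from 0 (shut) to 1 (fully open). A call has exactly 10 rows; each row shifts and turns the commanded pose from where the row before left it, along the tool's axes as they then stand; what a row does not reach is not made up. A row lasts 1/8 s, in which the tool goes at most 62.5 mm and 10.7 degrees, less where a joint would pass 70% of its speed; a pose out of reach is approached as far as the arm can. A call is refused whole if a number of a shift passes 1 or a number of a turn 1, either way. A call with a gripper value outside its range is refused whole. The fingers move at their own pace and stop on an object; "newtons" is the grip in N (left out, the last holds). Time passes only in rows, so rows that do not move let the fingers close, or fill a call up. It gives the time, the measured TCP pose, the force, the opening and the grip force at its end, in the units of the state.
- observe(): the state, without advancing time (a new reading comes with each control period).
- get_image(name): name is "side" or "top" or "wrist"; returns the picture (420x560x3 uint8, blue, green, red); there is no depth.
- camera_info(name): a dict with "fx", "fy", "cx", "cy" (pixels), "world_to_cam" (4x4, takes a point from world to camera coordinates). Camera axes: x right, y down, z forward; pixel columns grow to the right and rows downward; lengths in m; the calibration is good to about 2 mm. A picture is of the moment at which its call begins: read the wrist's pose just before it. camera_info takes no time and is no camera call; for the wrist camera it gives the pose at the moment of the call.
- env.close_job(): hands the job in; it is judged then, once.
The state is a dict: "time_s": time; "q": joint angles; "qvel": joint speeds; "joint_efforts": joint torques, N m; "position": TCP position; "tool_rot": TCP orientation; "ft_force": force on the tool from outside, world axes, zero at the start; "wrist_torque": the same for the moment, N m; "grip_width": finger opening in m; "gripper_force": force on a finger pad.
Only numpy, scipy, OpenCV 4.12 (cv2) and the standard library are available. Lean on these libraries where they do the work, as an engineer would, in place of code of your own. Each camera call takes 0.05 s, during which the arm holds its last target. There are 200 camera calls.

## Task

The gas filter lies in its holder with the blue strap still open. Press the strap down until it clicks shut, stand the red T-handled self-tapping screw tip down in the hole in the strap's ear and let go of it, then take it again by its T-bar from above and, pushing down firmly, turn it clockwise until it has cut its first thread: at least half a turn that really bites, so that it has gone 4 mm deeper. Leave the screw standing upright in the hole, and do not disturb the brown jar and the screwdriver.

Things in the scene. Friction and masses are not known exactly. Their poses are not given: they have to be found in the camera images.
- screw_mid (a point): Self-tapping hand screw, 112 mm long, 250 g, lying on the bench: red head, steel shank. This point: middle of its round red neck (28 mm in diameter, 44 mm long), on the screw's axis, 14 mm above the bench while it lies. x runs along the screw towards its tip, y along the T-bar (level while it lies).
- screw_bar (a point): Middle of the screw's red T-bar, on the axis 33 mm behind the neck's middle (-x). T-bar: 76 mm long along y, 28 mm thick along z, 22 mm high along x, rounded edges. Axes as screw_mid. Grip across the 28 mm to drive the screw.
- screw_tip (a point): Middle of the screw's blunt, toothed tip, 67 mm ahead of the neck's middle (+x). The steel shank runs from 22 to 67 mm ahead of the neck's middle: 18 mm in diameter, coarse two-start thread, the last 5 mm a little slimmer; a 27 mm washer at its neck end. Axes as screw_mid.
- holder: Filter holder fixed to the bench, origin on the bench under the filter's middle, z up, -x its front. Filter: metal can along y, 61 mm across, 190 mm long, axis 46 mm up. Foot 170x104x10 mm. White boss 40x44 mm, 58 mm tall, 60 mm in front of the filter's axis. The closed strap's arch is the tallest part, 80 mm up.
- pilot_hole (a point): Middle of the mouth of the upright pilot hole in the boss, 19 mm wide, 58 mm above the bench, axes as holder. The shut strap's ear lies on the boss: 5 mm thick, 22 mm hole over the pilot hole. Set in, the screw stands by itself (it may lean 2 to 3 degrees): tip 30 mm below the mouth, neck middle 37 mm and T-bar middle 70 mm above it.
- hole_bottom (a point): Where the tip first rests, 30 mm down the pilot hole. Pushing alone does not drive the screw, and it spins idly if turned with a push under about 8 N. Pushed with 15 to 22 N and turned clockwise from above (0.1 N m) it cuts in 8 mm per turn, until after 7 mm the neck's washer meets the strap; strokes with new grips add up. Do not push while turning back.
- strap (a joint): Angle of the blue strap about its hinge, rad: 0 snapped shut, growing as its front swings up; starts 0.3 to 0.6 open, stays where left. It swings down easily to about 0.08 rad, where a barb on its leg meets a sprung ridge on the boss; pushed on (peak about 9 N at the thumb tab) it clicks past, goes to 0 and stays there.
- strap_hinge (a point): Middle of the strap's hinge pin: level, along the holder's y, 46 mm above the bench, 40 mm behind the filter's axis and 100 mm behind the pilot hole (+x).
- thumb_tab (a point): Middle of the top of the strap's thumb tab, where to press: a ribbed blue tongue 26 mm long and 34 mm wide at the free front end. It moves with the strap: with the strap shut, 144 mm in front of the hinge and 17 mm above it (44 mm in front of the pilot hole, 63 mm above the bench).
- amber_jar: brown screw-top jar, 57 mm across, 80 mm tall; origin under its middle; bystander
- screwdriver: small red-handled screwdriver lying flat, 186 mm long along its y, 22 mm thick; origin under its middle; bystander, not needed

How it is judged:
By the outcome, as a careful person would: the job done as asked, in the order asked, and still so for the second after the job is handed in, with the robot touching nothing.
It also fails if it takes over 72 s, if anything falls off the work surface, if the arm or the gripper's body presses on something with over 40 N, if the wrist force passes 120 N, or if a joint passes its speed limit or range.

## Working session

There is one attempt and no reset: what is moved stays moved. The work goes in short steps, Python scripts to look and compute and a tool call to move; the robot and the scene stay as the last step left them, time stands still between calls to the robot, and variables do not carry over. Pictures are saved under pics/ and viewed, at most 10 in all, crops included, and the job is handed in when it is done.

Besides the shell and the picture viewer there is one more tool, called after "Emit:" by a JSON object that holds its "method" and its "body". drive_tool: Moves the arm, as the interface text tells. Its arguments: {"type":"object","properties":{"offset":{"type":"array"},"turn":{"type":"array"},"hand":{"type":"array"},"newtons":{"type":"number"}},"required":["offset","turn","hand"]}

```bash
mkdir -p pics; ls
python3 - <<'E'
from rig import *
import cv2,numpy as np
s=observe();print({k:np.round(v,3).tolist() for k,v in s.items()},env.hold_point_z)
for n in("top","side"):
    cv2.imwrite(f"pics/{n}0.png",get_image(n));c=camera_info(n);print(n,c["fx"],c["cx"],c["cy"],np.round(c["world_to_cam"],3).tolist())
E
```

```text
pics
{'time_s': 0.0, 'q': [-80.461, 21.844, 74.384, -0.002, 83.857, -12.337], 'qvel': [0.085, -0.058, -0.121, -0.027, 0.004, 0.019], 'joint_efforts': [-0.001, -44.847, -23.128, -0.0, 0.005, -0.0], 'position': [0.205, -0.51, 0.231], 'tool_rot': [[0.928, 0.373, -0.0], [0.373, -0.928, 0.001], [0.0, -0.001, -1.0]], 'ft_force': [0.433, -0.808, -0.453], 'wrist_torque': [0.022, 0.006, -0.008], 'gripper_force': 0.0, 'grip_width': 0.085} 0.0187
top 490.66670016966054 280.6804180884753 206.36208972352026 [[0.005, -1.0, 0.018, 0.283], [-0.996, -0.007, -0.092, 0.458], [0.092, -0.018, -0.996, 0.943], [0.0, 0.0, 0.0, 1.0]]
side 468.4561409375886 280.2665019365921 209.40562005683603 [[0.003, 1.0, 0.02, -0.298], [0.617, 0.013, -0.787, -0.236], [-0.787, 0.015, -0.617, 1.253], [0.0, 0.0, 0.0, 1.0]]
```

View pics/top0.png

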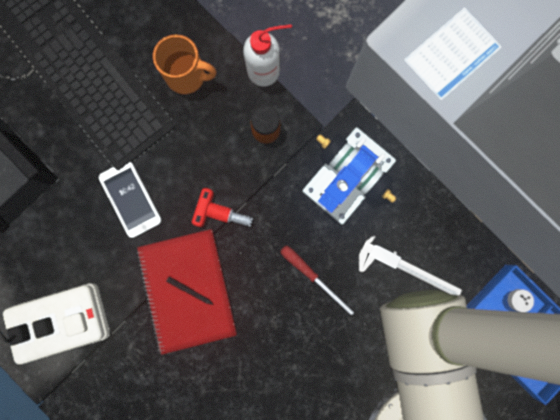

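View pics/side0.png

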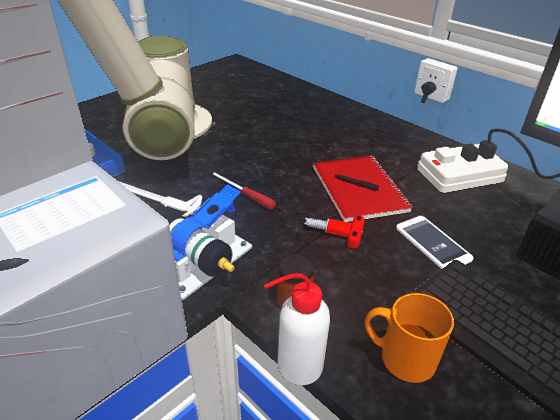

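Top view: holder around (350,175) with the blue strap (ear hole near (343,187)), screw with T-bar at (204,208) and tip at (251,221), jar (266,125), screwdriver (315,280). Side view shows the strap raised, tab at about (232,193). Next, enlarged crops of both.

Run:
```python
import cv2,numpy as np
t=cv2.imread("pics/top0.png");s=cv2.imread("pics/side0.png")
a=cv2.resize(t[120:240,180:400],(770,420),interpolation=cv2.INTER_CUBIC) # 3.5x
cv2.imwrite("pics/top0c.png",a)
b=cv2.resize(s[160:310,150:390],(768,480),interpolation=cv2.INTER_CUBIC) #3.2x
cv2.imwrite("pics/side0c.png",b)
```

```text
(no output)
```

View pics/top0c.png

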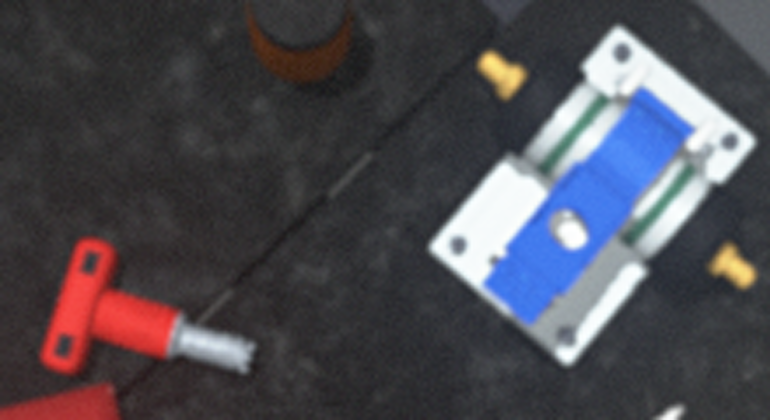

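View pics/side0c.png

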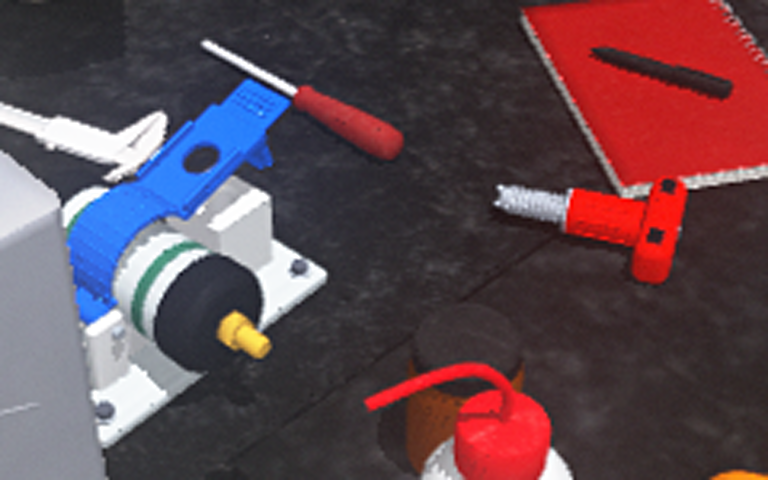

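Top crop: foot corners (617,26), (756,142), (568,365), (430,246), ear hole at (569,230), tab end edge (487,285)-(532,322), T-bar ends (96,240)/(62,372), tip (250,358). Side crop: ear hole (201,157), tab tip (247,84)-(290,100), screw tip (500,200).

```bash
cat > h.py <<'E'
from rig import *
import cv2,numpy as np
def ray(n,uv,c=None):
    c=c or camera_info(n);W=np.array(c["world_to_cam"]);R=W[:3,:3]
    d=R.T@[(uv[0]-c["cx"])/c["fx"],(uv[1]-c["cy"])/c["fy"],1];return -R.T@W[:3,3],d/np.linalg.norm(d)
def onz(n,uv,z,c=None):
    o,d=ray(n,uv,c);return o+d*(z-o[2])/d[2]
def tri(a,b):
    (o,d),(p,e)=a,b
    s=np.linalg.lstsq(np.c_[d,-e],p-o,rcond=None)[0]
    return (o+d*s[0]+p+e*s[1])/2,np.linalg.norm(o+d*s[0]-p-e*s[1])
def proj(n,P,c=None):
    c=c or camera_info(n);q=np.array(c["world_to_cam"])@np.r_[P,1];return np.array([c["fx"]*q[0]/q[2]+c["cx"],c["fy"]*q[1]/q[2]+c["cy"]])
E
cat > a.py <<'E'
from h import *
np.set_printoptions(precision=4,suppress=True)
T=lambda u,v:(180+u/3.5,120+v/3.5)
S=lambda u,v:(150+u/3.2,160+v/3.2)
K=np.array([onz("top",T(*p),.01) for p in((617,26),(756,142),(568,365),(430,246))])
x=(K[0]+K[1]-K[2]-K[3])/2;y=(K[0]+K[3]-K[1]-K[2])/2
print("foot c",K.mean(0),"len",np.linalg.norm(x),np.linalg.norm(y),"yaw x",np.degrees(np.arctan2(x[1],x[0])),"yaw from y",np.degrees(np.arctan2(y[1],y[0]))-90)
h,e=tri(ray("top",T(569,230)),ray("side",S(201,157)));print("earhole",h,e)
t1,e1=tri(ray("top",T(487,285)),ray("side",S(290,100)));t2,e2=tri(ray("top",T(532,322)),ray("side",S(247,84)))
print("tab end",t1,e1,t2,e2)
b=[onz("top",T(*p),.014) for p in((96,240),(62,372),(250,358))];print("screw bar ends/tip",b,np.linalg.norm(b[0]-b[1]))
d=b[2]-(b[0]+b[1])/2;print(d,np.linalg.norm(d),np.degrees(np.arctan2(d[1],d[0])))
print(tri(ray("side",S(500,200)),ray("top",T(250,358))))
print("jar",onz("top",T(300,10),.08))
# machine top corner
for z in(.1,.2,.3):print(onz("top",(348,85),z),onz("side",(170,207),z))
print(tri(ray("top",(369,40)),ray("side",(168,205))))
E
python3 a.py
```

```text
foot c [0.5198 0.1481 0.01  ] len 0.16775985951885647 0.10325396183558287 yaw x -40.12510957992112 yaw from y -40.452565178744074
earhole [0.4883 0.1749 0.0874] 0.0032384388082094743
tab end [0.4574 0.2208 0.1043] 0.005705920091783236 [0.4388 0.1963 0.1015] 0.003422712022390205
screw bar ends/tip [array([0.4907, 0.4296, 0.014 ]), array([0.4163, 0.4471, 0.014 ]), array([0.4247, 0.3423, 0.014 ])] 0.07648242332807537
[-0.0288 -0.0961  0.    ] 0.10028423956976212 -106.66666213623444
(array([0.4253, 0.3448, 0.0073]), np.float64(0.0045325937883000985))
jar [0.6063 0.3149 0.08  ]
[0.6735 0.1638 0.1   ] [0.5004 0.1058 0.1   ]
[0.6386 0.1796 0.2   ] [0.6285 0.1416 0.2   ]
[0.6037 0.1954 0.3   ] [0.7566 0.1773 0.3   ]
(array([0.6915, 0.1561, 0.2523]), np.float64(0.0020844059546612))
```

Emit:
{"method": "drive_tool", "body": {"offset": [[0.62, -0.71, 0], [0.62, -0.71, 0], [0.62, -0.71, 0], [0.62, -0.71, 0], [0.62, -0.71, 0], [0.62, -0.71, 0], [0.62, -0.71, 0], [0.62, -0.71, 0], [0.62, -0.71, 0], [0.62, -0.71, 0]], "turn": [[0, 0, 0], [0, 0, 0], [0, 0, 0], [0, 0, 0], [0, 0, 0], [0, 0, 0], [0, 0, 0], [0, 0, 0], [0, 0, 0], [0, 0, 0]], "hand": [0, 0, 0, 0, 0, 0, 0, 0, 0, 0], "newtons": 60}}

```text
time_s: 1.35
position: [0.3293, -0.1532, 0.2312]
tool_rot: [[0.928, 0.372, -0.0], [0.372, -0.928, 0.0], [-0.0, -0.0, -1.0]]
ft_force: [0.3, 0.2, 0.1]
grip_width: 0.0002
gripper_force: 0.0
```

Emit:
{"method": "drive_tool", "body": {"offset": [[0.62, -0.71, 0.2], [0.62, -0.71, 0.2], [0.62, -0.71, 0.2], [0.62, -0.71, 0.2], [0.62, -0.71, 0.2], [0.62, -0.71, 0.2], [0.62, -0.71, 0.2], [0.62, -0.71, 0.2], [0.62, -0.71, 0.2], [0.62, -0.71, 0.2]], "turn": [[0, 0, 0], [0, 0, 0], [0, 0, 0], [0, 0, 0], [0, 0, 0], [0, 0, 0], [0, 0, 0], [0, 0, 0], [0, 0, 0], [0, 0, 0]], "hand": [0, 0, 0, 0, 0, 0, 0, 0, 0, 0]}}

```text
time_s: 2.6
position: [0.4537, 0.2028, 0.1508]
tool_rot: [[0.928, 0.373, -0.0], [0.373, -0.928, -0.0], [-0.001, -0.0, -1.0]]
ft_force: [-0.3, -0.4, 0.0]
grip_width: -0.0001
gripper_force: 0.0
```

```bash
cat >> h.py <<'E'
import json
def log():
    s=observe();open("log.jsonl","a").write(json.dumps({k:np.array(s[k]).tolist() for k in("q","position","tool_rot")})+"\n")
    np.set_printoptions(precision=4,suppress=True)
    print("t",s["time_s"],"q",np.round(s["q"],1),"p",np.array(s["position"]),"\n",np.array(s["tool_rot"]),"F",np.round(s["ft_force"],1),"M",np.round(s["wrist_torque"],2),"w",s["grip_width"],s["gripper_force"]);return s
def units(goal):
    s=observe();print("to goal, tool units",np.round(np.array(s["tool_rot"]).T@(np.array(goal)-s["position"])/.04,2))
E
python3 -c "
from h import *
log();units([.4534,.2044,.13])
cv2.imwrite('pics/w1.png',get_image('wrist'))"
```

```text
t 2.6 q [10.4 21.1 90.1 -0.  68.8 78.5] p [0.4537 0.2028 0.1508] 
 [[ 0.928   0.3727 -0.0005]
 [ 0.3727 -0.928  -0.0001]
 [-0.0005 -0.0001 -1.    ]] F [-0.3 -0.4  0. ] M [-0.07  0.03 -0.06] w -7.688887476818057e-05 0.0
to goal, tool units [ 0.01 -0.04  0.52]
```

View pics/w1.png

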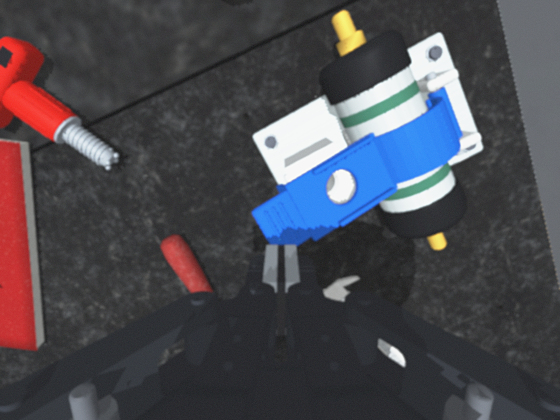

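Wrist view: shut fingertips at (281,250), tab end corners about (253,211) and (275,245), ear hole (341,186), screw tip (113,160). Checking the model against it.

```bash
cat > b.py <<'E'
from h import *
np.set_printoptions(precision=4,suppress=True)
T=lambda u,v:(180+u/3.5,120+v/3.5)
S=lambda u,v:(150+u/3.2,160+v/3.2)
print("earhole",tri(ray("wrist",(341,186)),ray("top",T(569,230))),tri(ray("wrist",(341,186)),ray("side",S(201,157))))
print("tabL",tri(ray("wrist",(253,211)),ray("top",T(487,285))),tri(ray("wrist",(253,211)),ray("side",S(290,100))))
print("screw tip",onz("wrist",(113,160),.014),"neckstart",onz("wrist",(62,131),.014))
print("TCP proj",proj("wrist",observe()["position"]))
for P in ([.4534,.2044,.107],[.457,.2015,.1]):print(proj("wrist",P))
E
python3 b.py
```

```text
earhole (array([0.4887, 0.1742, 0.0783]), np.float64(0.00474050439489307)) (array([0.4892, 0.1777, 0.0876]), np.float64(0.002217549400731432))
tabL (array([0.4579, 0.2217, 0.1049]), np.float64(0.007522962618313604)) (array([0.4586, 0.2246, 0.1049]), np.float64(0.0017165949261701223))
screw tip [0.4266 0.3478 0.014 ] neckstart [0.4344 0.3927 0.014 ]
TCP proj [281.1756 262.3641]
[282.6039 232.1194]
[289.1095 224.5704]
```

Emit:
{"method": "drive_tool", "body": {"offset": [[0, -0.04, 0], [0, 0, 0], [0, 0, 0], [0, 0, 0.1], [0, 0, 0.3], [0, 0, 0.3], [0, 0, 0.3], [0, 0, 0.25], [0, 0, 0.25], [0, 0, 0.25]], "turn": [[0, 0, -0.93], [0, 0, -0.93], [0, 0, -0.93], [0, 0, -0.93], [0, 0, -0.93], [0, 0, 0], [0, 0, 0], [0, 0, 0], [0, 0, 0], [0, 0, 0]], "hand": [0, 0, 0, 0, 0, 0, 0, 0, 0, 0]}}

```text
time_s: 3.9
position: [0.453, 0.203, 0.0807]
tool_rot: [[0.646, 0.763, 0.0], [0.763, -0.646, 0.0], [0.0, 0.0, -1.0]]
ft_force: [0.4, 0.5, 0.6]
grip_width: 0.0002
gripper_force: 0.1
```

Emit:
{"method": "drive_tool", "body": {"offset": [[0, 0, 0.1], [0, 0, 0.1], [0, 0, 0.05], [0, 0, 0.05], [0, 0, 0.05], [0, 0, 0.03], [0, 0, 0.03], [0, 0, 0.02], [0, 0, 0], [0, 0, 0]], "turn": [[0, 0, 0], [0, 0, 0], [0, 0, 0], [0, 0, 0], [0, 0, 0], [0, 0, 0], [0, 0, 0], [0, 0, 0], [0, 0, 0], [0, 0, 0]], "hand": [0, 0, 0, 0, 0, 0, 0, 0, 0, 0]}}

```text
time_s: 5.15
position: [0.453, 0.2029, 0.0641]
tool_rot: [[0.646, 0.763, -0.0], [0.763, -0.646, -0.0], [-0.0, 0.0, -1.0]]
ft_force: [0.1, -0.3, -0.2]
grip_width: 0.0
gripper_force: 0.0
```

```bash
python3 -c "
from h import *
log();units([.4534,.2044,.063])"
```

```text
t 5.15 q [10.4 27.9 96.5 -0.  55.6 50.7] p [0.453  0.2029 0.0641] 
 [[ 0.6459  0.7634 -0.    ]
 [ 0.7634 -0.6459 -0.0001]
 [-0.      0.     -1.    ]] F [ 0.1 -0.3 -0.2] M [-0.02 -0.    0.07] w 4.978493140621907e-05 0.0
to goal, tool units [ 0.03 -0.02  0.03]
```

Emit:
{"method": "drive_tool", "body": {"offset": [[0, 0, 0.02], [0, 0, 0.02], [0, 0, 0.02], [0, 0, 0], [0, 0, 0], [0, 0, 0], [0, 0, 0], [0, 0, 0], [0, 0, 0], [0, 0, 0]], "turn": [[0, 0, 0], [0, 0, 0], [0, 0, 0], [0, 0, 0], [0, 0, 0], [0, 0, 0], [0, 0, 0], [0, 0, 0], [0, 0, 0], [0, 0, 0]], "hand": [0, 0, 0, 0, 0, 0, 0, 0, 0, 0]}}

```text
time_s: 6.4
position: [0.4531, 0.2031, 0.0625]
tool_rot: [[0.646, 0.764, 0.001], [0.764, -0.646, 0.0], [0.001, 0.001, -1.0]]
ft_force: [-2.1, -0.4, 8.8]
grip_width: 0.0003
gripper_force: 4.9
```

Emit:
{"method": "drive_tool", "body": {"offset": [[0, 0, -0.7], [0, 0, -0.7], [0, 0, -0.5], [0.6, -0.6, -0.5], [0.6, -0.6, -0.5], [0.6, -0.6, -0.5], [0.7, -0.7, 0], [0.7, -0.65, 0], [0, 0, 0], [0, 0, 0]], "turn": [[0, 0, 0], [0, 0, 0], [0, 0, 0], [0, 0, 0], [0, 0, 0], [0, 0, 0], [0, 0, -1], [0, 0, -1], [0, 0, -1], [0, 0, -1]], "hand": [1, 1, 1, 1, 1, 1, 1, 1, 1, 1]}}

```text
time_s: 7.65
position: [0.4351, 0.3822, 0.1973]
tool_rot: [[0.275, 0.961, -0.0], [0.961, -0.275, -0.0], [-0.001, -0.0, -1.0]]
ft_force: [0.5, 0.4, -0.5]
grip_width: 0.0853
gripper_force: 0.0
```

```bash
python3 -c "
from h import *
s=log();c=camera_info('wrist')
im=get_image('wrist');cv2.imwrite('pics/w2.png',im)
m=cv2.inRange(cv2.cvtColor(im,cv2.COLOR_BGR2HSV),(0,150,90),(8,255,255))|cv2.inRange(cv2.cvtColor(im,cv2.COLOR_BGR2HSV),(172,150,90),(180,255,255))
n,l,st,ce=cv2.connectedComponentsWithStats(m)
print([(st[i].tolist(),ce[i]) for i in range(1,n) if st[i][4]>300])
t=get_image('top');cv2.imwrite('pics/t2.png',cv2.resize(t[120:240,180:400],(770,420),interpolation=cv2.INTER_CUBIC))
print(json.dumps({k:np.array(v).tolist() for k,v in c.items()}),file=open('cw2.json','w'))
"
```

```text
t 7.65 q [29.6 26.2 72.9 -0.  80.9 45.6] p [0.4351 0.3822 0.1973] 
 [[ 0.2751  0.9614 -0.0005]
 [ 0.9614 -0.2751 -0.0004]
 [-0.0005 -0.0004 -1.    ]] F [ 0.5  0.4 -0.5] M [-0.07 -0.02 -0.04] w 0.08529685351383211 0.0
[([0, 2, 246, 245, 30291], array([118.0902, 130.6412])), ([242, 106, 82, 71, 2738], array([281.9248, 135.0121]))]
```

View pics/w2.png

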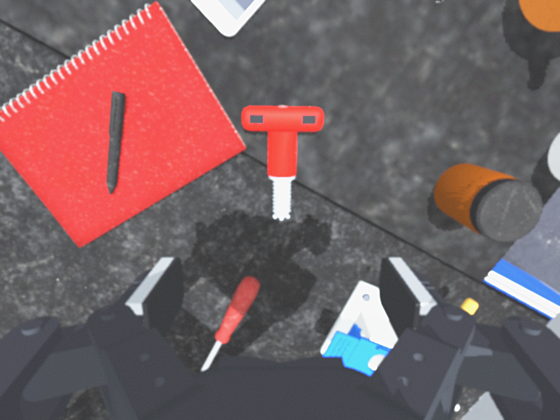

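Screw is aligned with the tool x axis: bar (242–324, 106–131), neck cols 268–297 ending at row 178, tip (282,218). Holder tab at (355,350), low. Next: position and a kinematic fit.

```bash
cat > fk.py <<'E'
import numpy as np,json
from scipy.spatial.transform import Rotation as Ro
from scipy.optimize import least_squares
def chain(q):
    r=lambda a,x:Ro.from_euler(a,x,degrees=True)
    R=[r('z',q[0])];
    for a,x in zip('yyzyz',q[1:]):R.append(R[-1]*r(a,x))
    return R
def rot(q):return (chain(q)[-1]*Ro.from_euler('z',90,degrees=True)).as_matrix()
def A(q):
    R=[x.as_matrix() for x in chain(q)]
    # base z ; R0 x,y ; R1 x,z ; R2 x,z ; R4 z
    return np.c_[[0,0,1],R[0][:,0],R[0][:,1],R[1][:,2],R[2][:,0],R[2][:,2],R[4][:,2]]
E
cat > c.py <<'E'
from h import *;from fk import *
L=[json.loads(l) for l in open("log.jsonl")]
L.append(dict(q=[-80.461,21.844,74.384,-.002,83.857,-12.337],position=[.205,-.51,.231],tool_rot=[[.928,.373,0],[.373,-.928,.001],[0,-.001,-1]]))
for l in L:print(np.abs(rot(l["q"])-l["tool_rot"]).max())
M=np.vstack([A(l["q"]) for l in L]);b=np.hstack([l["position"] for l in L])
x,_,rk,sv=np.linalg.lstsq(M,b,rcond=1e-3);print(x,rk,sv,np.abs(M@x-b).max())
c=json.load(open("cw2.json"))
for uv in((282,218),(282,178),(282.5,178),(268,150),(297,150)):print(uv,onz("wrist",uv,.014,c))
for uv in((242,118),(324,118)):print(uv,onz("wrist",uv,.028,c))
E
python3 c.py
```

```text
5.551115123125783e-16
2.7330026262928353e-16
4.2121254401061847e-16
0.00045726507279903405
[-0.0637214  -0.00096906  0.1175289   0.53824193  0.1024623   0.35100341
  0.06508227] 6 [3.94180378e+00 2.87638250e+00 2.00000000e+00 3.24342631e-01
 2.79549841e-01 7.25275651e-02 3.40100499e-04] 0.0001434833741690844
(282, 218) [0.42502955 0.34312797 0.014     ]
(282, 178) [0.43664455 0.38384473 0.014     ]
(282.5, 178) [0.43712661 0.38370679 0.014     ]
(268, 150) [0.43113064 0.41449502 0.014     ]
(297, 150) [0.4584329  0.40667987 0.014     ]
(242, 118) [0.41763283 0.45043807 0.028     ]
(324, 118) [0.48958679 0.4298341  0.028     ]
```

Emit:
{"method": "drive_tool", "body": {"offset": [[0.2, 0, 0.4], [0.2, 0, 0.4], [0, 0, 0.4], [0, 0, 0.4], [0, 0, 0], [0, 0, 0], [0, 0, 0], [0, 0, 0], [0, 0, 0], [0, 0, 0]], "turn": [[0, 0, 0], [0, 0, 0], [0, -0.83, 0], [0, -0.83, 0], [0, -0.83, 0], [0, -0.84, 0], [0, 0, 0], [0, 0, 0], [0, 0, 0], [0, 0, 0]], "hand": [0.6, 0.6, 0.6, 0.6, 0.6, 0.6, 0.6, 0.6, 0.6, 0.6]}}

```text
time_s: 9.0
position: [0.4396, 0.3955, 0.1341]
tool_rot: [[0.263, 0.96, -0.095], [0.903, -0.28, -0.327], [-0.341, 0.0, -0.94]]
ft_force: [-0.6, 0.6, -0.1]
grip_width: 0.0514
gripper_force: 0.0
```

```bash
python3 -c "
from h import *
log();units([.4417,.3996,.05]);units([.4417,.3996,.0065])";python3 c.py|sed -n 5,8p
```

```text
t 9.0 q [ 35.8  38.6  63.3 -12.1  93.9  52.9] p [0.4396 0.3955 0.1341] 
 [[ 0.2632  0.96   -0.0951]
 [ 0.9025 -0.2799 -0.3273]
 [-0.3409  0.0003 -0.9401]] F [-0.6  0.6 -0.1] M [ 0.13 -0.06 -0.02] w 0.051357639326953 0.0
to goal, tool units [0.82 0.02 1.94]
to goal, tool units [1.19 0.02 2.96]
0.00045726507279903405
[ 0.12982655 -0.00064302  0.11754399  0.53772851  0.10282684  0.3511247
  0.25779614] 7 [4.39865867 3.21586218 2.23733518 0.40945633 0.29180384 0.18055264
 0.13769698] 0.00016129343291285125
```

```bash
cat > ik.py <<'E'
from h import *;from fk import *
L=[json.loads(l) for l in open("log.jsonl")]
M=np.vstack([A(l["q"]) for l in L]);b=np.hstack([l["position"] for l in L])
X=np.linalg.lstsq(M,b,rcond=None)[0]
lo=np.array([-178.18,-50.72,12.68,-81.47,9.98,-165.26]);hi=np.array([178.18,133.34,142.11,261.47,163.14,165.26])
def ik(p,R,q0s):
    best=None
    for q0 in q0s:
        f=lambda q:np.r_[(A(q)@X-p)*10,(rot(q)-R).ravel()]
        r=least_squares(f,np.clip(q0,lo+1,hi-1),bounds=(lo,hi),x_scale=50.)
        if best is None or r.cost<best.cost:best=r
    return best.x,best.cost
def upR(phi,tilt):
    f=np.array([np.cos(np.radians(phi)),np.sin(np.radians(phi)),0]);dn=np.array([0,0,-1.]);s,c=np.sin(np.radians(tilt)),np.cos(np.radians(tilt))
    z=dn*s+f*c;x=-c*dn+s*f;return np.c_[x,np.cross(z,x),z]
if __name__=="__main__":
    rng=np.random.default_rng(0);q0s=[np.array(L[-1]["q"])]+[lo+(hi-lo)*rng.random(6) for _ in range(12)]
    P=np.array([.483,.179])
    for tilt in(20,):
      for phi in range(-100,41,20):
        R=upR(phi,tilt)
        for zn in(.089,.16):
            q,c=ik(np.r_[P,zn]+.008*R[:,2],R,q0s);print(tilt,phi,zn,np.round(q,0),round(c,5))
E
python3 ik.py
```

```text
20 -100 0.089 [  28.   52.   72.  -51.  106. -133.] 0.0
20 -100 0.16 [  28.   47.   71.  -52.  111. -138.] 0.0
20 -80 0.089 [  32.   48.   84.  -61.   91. -133.] 0.0
20 -80 0.16 [  32.   42.   82.  -61.   95. -140.] 0.0
20 -60 0.089 [  32.   45.  110.  261.   71. -110.] 0.10509
20 -60 0.16 [  32.   38.  110.  261.   72. -117.] 0.13321
20 -40 0.089 [  32.   42.  111.  261.   64. -118.] 0.00085
20 -40 0.16 [  31.   33.  112.  261.   63. -125.] 0.00757
20 -20 0.089 [  26.   40.  123.  232.   59. -104.] 0.0
20 -20 0.16 [  26.   29.  120.  240.   51. -118.] 0.0
20 0 0.089 [ 13.  41. 134. 194.  65. -91.] 0.0
20 0 0.16 [ 13.  27. 130. 197.  48. -97.] 0.0
20 20 0.089 [ -4.  43. 138. 156.  71. -91.] 0.0
20 20 0.16 [ -4.  27. 135. 151.  53. -81.] 0.0
20 40 0.089 [-17.  42. 134. 121.  68. -86.] 0.0
20 40 0.16 [-17.  27. 131. 113.  59. -68.] 0.0
```

Emit:
{"method": "drive_tool", "body": {"offset": [[0.2, 0, 0.5], [0.2, 0, 0.5], [0.2, 0, 0.5], [0.2, 0, 0.5], [0.1, 0, 0.3], [0.1, 0, 0.3], [0.1, 0.01, 0.2], [0.05, 0.01, 0.1], [0, 0, 0], [0, 0, 0]], "turn": [[0, 0, 0], [0, 0, 0], [0, 0, 0], [0, 0, 0], [0, 0, 0], [0, 0, 0], [0, 0, 0], [0, 0, 0], [0, 0, 0], [0, 0, 0]], "hand": [0.6, 0.6, 0.6, 0.6, 0.6, 0.6, 0.6, 0.6, 0.6, 0.6]}}

```text
time_s: 10.25
position: [0.4415, 0.3991, 0.0095]
tool_rot: [[0.263, 0.96, -0.095], [0.903, -0.279, -0.328], [-0.341, 0.001, -0.94]]
ft_force: [-0.5, 0.1, -0.1]
grip_width: 0.0514
gripper_force: 0.0
```

```bash
python3 -c "
from h import *
log();units([.4417,.3996,.0065])
cv2.imwrite('pics/w3.png',get_image('wrist'))"
```

```text
t 10.25 q [ 36.   46.7  69.3 -12.3  80.2  56. ] p [0.4415 0.3991 0.0095] 
 [[ 0.2628  0.9602 -0.0948]
 [ 0.9025 -0.2794 -0.3277]
 [-0.3411  0.0005 -0.94  ]] F [-0.5  0.1 -0.1] M [ 0.16 -0.02 -0.02] w 0.05138657826489785 0.0
to goal, tool units [0.04 0.   0.07]
```

View pics/w3.png

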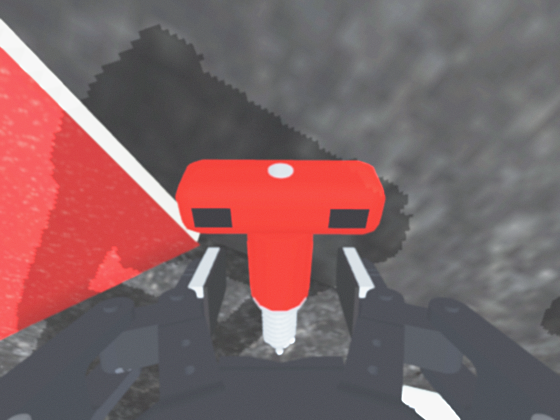

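Emit:
{"method": "drive_tool", "body": {"offset": [[0.02, 0, 0.03], [0.02, 0, 0.04], [0, 0, 0], [0, 0, 0], [0, 0, 0], [0, 0, 0], [0, 0, 0], [-0.3, 0, -0.7], [-0.3, 0, -0.8], [-0.3, 0, -0.8]], "turn": [[0, 0, 0], [0, 0, 0], [0, 0, 0], [0, 0, 0], [0, 0, 0], [0, 0, 0], [0, 0, 0], [0, 0, 0], [0, 0, 0], [0, 0, 0]], "hand": [0.6, 0.6, 0, 0, 0, 0, 0, 0, 0, 0], "newtons": 90}}

```text
time_s: 11.55
position: [0.4402, 0.3969, 0.1048]
tool_rot: [[0.262, 0.96, -0.097], [0.902, -0.279, -0.329], [-0.343, -0.002, -0.939]]
ft_force: [0.1, 0.2, -1.5]
grip_width: 0.0253
gripper_force: 88.7
```

```bash
python3 -c "
from h import *
log()
im=get_image('wrist');cv2.imwrite('pics/w4.png',im)
h=cv2.cvtColor(im,cv2.COLOR_BGR2HSV)
m=cv2.inRange(h,(0,150,90),(8,255,255))|cv2.inRange(h,(172,150,90),(180,255,255))
n,l,st,ce=cv2.connectedComponentsWithStats(m)
print([(st[i].tolist(),ce[i]) for i in range(1,n) if st[i][4]>300])"
```

```text
t 11.55 q [ 35.9  40.4  64.9 -12.1  90.7  53.7] p [0.4402 0.3969 0.1048] 
 [[ 0.2619  0.9602 -0.0973]
 [ 0.9021 -0.2794 -0.3289]
 [-0.3429 -0.0016 -0.9394]] F [ 0.1  0.2 -1.5] M [ 0.22 -0.08  0.01] w 0.025303931429097863 88.68865370750427
[([0, 0, 228, 257, 33919], array([ 90.4994, 117.7259])), ([175, 165, 213, 152, 17494], array([280.8192, 219.1843]))]
```

Emit:
{"method": "drive_tool", "body": {"offset": [[-0.09, 0, -0.24], [-0.09, 0, -0.24], [-0.09, 0, -0.24], [-0.09, 0, -0.24], [-0.09, 0, -0.24], [-0.09, 0, -0.24], [-0.09, 0, -0.24], [-0.09, 0, -0.24], [-0.09, 0, -0.24], [-0.09, 0, -0.24]], "turn": [[-0.36, 0, -0.98], [-0.36, 0, -0.98], [-0.36, 0, -0.98], [-0.36, 0, -0.98], [-0.36, 0, -0.98], [-0.36, 0, -0.98], [-0.36, 0, -0.98], [-0.36, 0, -0.98], [-0.36, 0, -0.98], [-0.36, 0, -0.98]], "hand": [0, 0, 0, 0, 0, 0, 0, 0, 0, 0]}}

```text
time_s: 12.85
position: [0.4403, 0.3961, 0.2061]
tool_rot: [[-0.683, 0.687, 0.249], [0.645, 0.727, -0.235], [-0.343, 0.001, -0.939]]
ft_force: [0.3, 0.7, -1.5]
grip_width: 0.0251
gripper_force: 88.6
```

Emit:
{"method": "drive_tool", "body": {"offset": [[0, 0, 0], [0, 0, 0], [0, 0, 0], [0, 0, 0], [0, 0, 0], [0, 0, 0], [0, 0, 0], [0, 0, 0], [0, 0, 0], [0, 0, 0]], "turn": [[-0.36, 0, -0.98], [-0.36, 0, -0.98], [-0.36, 0, -0.98], [-0.36, 0, -0.98], [-0.36, 0, -0.98], [-0.36, 0, -0.98], [-0.36, 0, -0.98], [-0.36, 0, -0.98], [-0.36, 0, -0.98], [-0.36, 0, -0.98]], "hand": [0, 0, 0, 0, 0, 0, 0, 0, 0, 0]}}

```text
time_s: 14.1
position: [0.4402, 0.3959, 0.2058]
tool_rot: [[-0.887, -0.33, 0.324], [-0.309, 0.944, 0.116], [-0.344, 0.002, -0.939]]
ft_force: [-0.1, -0.6, -2.0]
grip_width: 0.0251
gripper_force: 88.5
```

Emit:
{"method": "drive_tool", "body": {"offset": [[0, 0, 0], [0, 0, 0], [0, 0, 0], [0, 0, 0], [0, 0, 0], [0, 0, 0], [0, 0, 0], [0, 0, 0], [0, 0, 0], [0, 0, 0]], "turn": [[-0.36, 0, -0.98], [-0.36, 0, -0.98], [-0.36, 0, -0.98], [-0.36, 0, -0.98], [-0.36, 0, -0.98], [-0.36, 0, -0.98], [-0.36, 0, -0.98], [-0.36, 0, -0.98], [-0.36, 0, -0.98], [-0.36, 0, -0.98]], "hand": [0, 0, 0, 0, 0, 0, 0, 0, 0, 0]}}

```text
time_s: 15.35
position: [0.4403, 0.3959, 0.2059]
tool_rot: [[-0.133, -0.99, 0.047], [-0.929, 0.141, 0.343], [-0.347, 0.002, -0.938]]
ft_force: [-0.3, 0.0, -1.8]
grip_width: 0.0252
gripper_force: 88.5
```

```bash
cat > d.py <<'E'
from ik import *
s=log();R0=np.array(s["tool_rot"]);R=upR(-90,20)
v=Ro.from_matrix(R0.T@R).as_rotvec(degrees=True)/6;print("turn units",v)
for p in([.44,.40],[.47,.30],[.483,.179]):
    G=np.r_[p,.2]
    q,c=ik(G+.008*R[:,2],R,[np.array(s["q"]),[30,45,72,-55,100,-135]]);print(p,np.round(q,1),c)
E
python3 d.py
```

```text
t 15.35 q [  22.8   21.5   82.1   18.9   66.9 -155.1] p [0.4403 0.3959 0.2059] 
 [[-0.1329 -0.99    0.0473]
 [-0.9285  0.1411  0.3435]
 [-0.3467  0.0017 -0.938 ]] F [-0.3  0.  -1.8] M [-0.29  0.    0.05] w 0.025219705300187214 88.53675484657288
turn units [ 0.6479 15.0213 -1.3556]
[0.44, 0.4] [  46.5   54.    45.7  -55.1  127.9 -149.3] 3.035601590403635e-26
[0.47, 0.3] [  39.2   48.    59.7  -55.2  117.5 -146.4] 7.40009014525065e-23
[0.483, 0.179] [  29.9   41.5   74.7  -57.8  105.6 -143.9] 6.055190723233914e-22
```

Emit:
{"method": "drive_tool", "body": {"offset": [[0, 0, 0], [0, 0, 0], [0, 0, 0], [0, 0, 0], [0, 0, 0], [0, 0, 0], [0, 0, 0], [0, 0, 0], [0, 0, 0], [0, 0, 0]], "turn": [[0.04, 1, -0.09], [0.04, 1, -0.09], [0.04, 1, -0.09], [0.04, 1, -0.09], [0.04, 1, -0.09], [0.04, 1, -0.09], [0.04, 1, -0.09], [0.04, 1, -0.09], [0.04, 1, -0.09], [0.04, 1, -0.09]], "hand": [0, 0, 0, 0, 0, 0, 0, 0, 0, 0]}}

```text
time_s: 16.6
position: [0.4406, 0.3963, 0.2059]
tool_rot: [[-0.052, -0.999, -0.014], [-0.764, 0.049, -0.643], [0.643, -0.023, -0.766]]
ft_force: [0.0, -1.0, -2.0]
grip_width: 0.025
gripper_force: 88.6
```

Emit:
{"method": "drive_tool", "body": {"offset": [[0, 0, 0], [0, 0, 0], [0, 0, 0], [0, 0, 0], [0, 0, 0], [0.25, 0, 0.68], [0.25, 0, 0.68], [0.25, 0, 0.68], [0.25, 0, 0.68], [0, 0, 0]], "turn": [[0.04, 1, -0.09], [0.04, 1, -0.09], [0.04, 1, -0.09], [0.04, 1, -0.09], [0.04, 1, -0.09], [0, 0, 0], [0, 0, 0], [0, 0, 0], [0, 0, 0], [0, 0, 0]], "hand": [0, 0, 0, 0, 0, 0, 0, 0, 0, 0]}}

```text
time_s: 17.85
position: [0.4401, 0.279, 0.2065]
tool_rot: [[0.001, -1.0, -0.008], [-0.345, 0.007, -0.939], [0.939, 0.004, -0.345]]
ft_force: [-0.1, 0.1, -1.9]
grip_width: 0.0249
gripper_force: 88.9
```

```bash
python3 -c "
from h import *
s=log()
a=get_image('top');b=get_image('side');w=get_image('wrist')
for n,i in(('t5',a),('s5',b),('w5',w)):cv2.imwrite(f'pics/{n}.png',i)
o=np.zeros((600,800,3),np.uint8)
o[:300,:400]=cv2.resize(a[100:250,230:430],(400,300),interpolation=2)
o[:300,400:]=cv2.resize(b[110:260,150:350],(400,300),interpolation=2)
o[300:,:400]=cv2.resize(w,(400,300))
cv2.imwrite('pics/m5.png',o)"
```

```text
t 17.85 q [  39.8   44.7   65.2  -53.5  116.9 -143.8] p [0.4401 0.279  0.2065] 
 [[ 0.001  -1.     -0.0077]
 [-0.3447  0.0068 -0.9387]
 [ 0.9387  0.0036 -0.3447]] F [-0.1  0.1 -1.9] M [0.83 0.05 0.05] w 0.024927679802464856 88.93122911453247
```

View pics/m5.png

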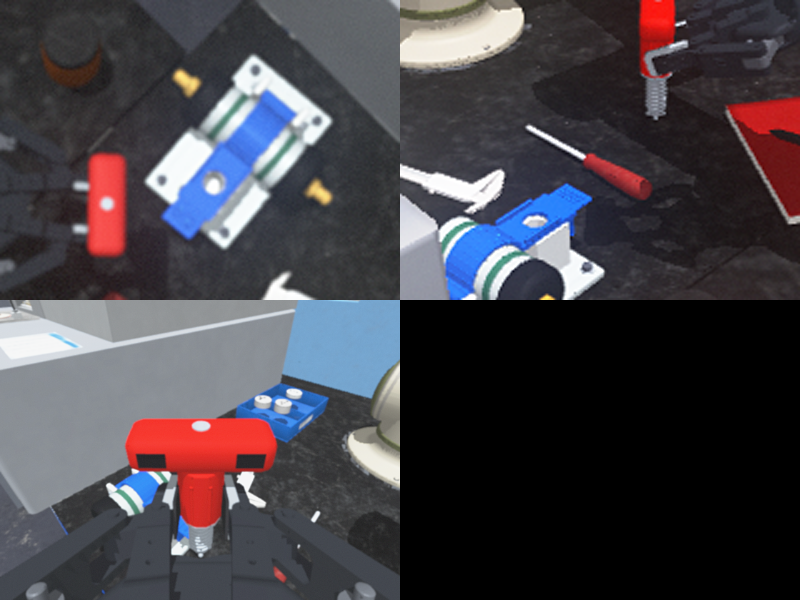

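Strap is shut; ear hole at top px (337,192), side px (218.5,220); screw upright, tip at side px (277.5,166.5), T-bar button at top px (283.5,202).

Run:
```python
from h import *
np.set_printoptions(precision=4,suppress=True)
a=cv2.imread('pics/t5.png');b=cv2.imread('pics/s5.png')
def hole(im,c,r):
    x,y=map(int,c);sub=cv2.resize(im[y-r:y+r,x-r:x+r],None,fx=4,fy=4,interpolation=2)
    m=255-cv2.inRange(cv2.cvtColor(sub,cv2.COLOR_BGR2HSV),(100,120,60),(130,255,255))
    n,l,st,ce=cv2.connectedComponentsWithStats(m);i=l[4*r,4*r]
    print(i,st[i]/4);bx=st[i]/4;return (x-r+bx[0]+bx[2]/2-.5+.12,y-r+bx[1]+bx[3]/2-.5+.12)
ht=hole(a,(337,192),10);hs=hole(b,(218,220),10);print(ht,hs)
print("hole top@.063",onz("top",ht,.063),"side",onz("side",hs,.063),tri(ray("top",ht),ray("side",hs)))
s=observe();R=np.array(s["tool_rot"]);G=np.array(s["position"])-.008*R[:,2]
print("G",G,"tip model",G-[0,0,.061],"top model",G+[0,0,.05])
m=cv2.inRange(cv2.cvtColor(a,cv2.COLOR_BGR2HSV),(0,170,100),(8,255,255));m|=cv2.inRange(cv2.cvtColor(a,cv2.COLOR_BGR2HSV),(174,170,100),(180,255,255));m[:,:270]=0;m[:,297:]=0;m[:170]=0;m[232:]=0
q=cv2.findNonZero(m);print(cv2.minAreaRect(q))
print("bar center@top",onz("top",cv2.minAreaRect(q)[0],G[2]+.05))
print("tip side ray @z",onz("side",(277.5,166.5),G[2]-.061), "proj",proj("side",G-[0,0,.061]))
d=R.T@[0,0,1];print("lean: world screw axis", -.94*R[:,0]+.342*R[:,2])
```

```text
2 [  4.25   3.5   12.    12.25 467.  ]
2 [  3.25   7.5   12.5    6.25 230.5 ]
(np.float64(336.87), np.float64(191.245)) (np.float64(217.12), np.float64(220.245))
hole top@.063 [0.4812 0.1805 0.063 ] side [0.4894 0.1826 0.063 ] (array([0.4819, 0.1806, 0.0568]), np.float64(0.0017164334081069383))
G [0.4402 0.2884 0.2093] tip model [0.4402 0.2884 0.1483] top model [0.4402 0.2884 0.2593]
((283.0, 202.0), (50.0, 18.0), 90.0)
bar center@top [0.4403 0.286  0.2593]
tip side ray @z [0.4434 0.2884 0.1483] proj [277.4817 165.5084]
lean: world screw axis [-0.0021  0.0038 -1.0003]
```

Emit:
{"method": "drive_tool", "body": {"offset": [[0.18, -0.21, 0.49], [0.18, -0.21, 0.49], [0.18, -0.21, 0.49], [0.18, -0.21, 0.49], [0.18, -0.21, 0.5], [-0.4, 0, 0.15], [-0.4, 0, 0.15], [-0.4, 0, 0.15], [-0.38, 0, 0.14], [-0.19, 0, 0.06]], "turn": [[0, 0, 0], [0, 0, 0], [0, 0, 0], [0, 0, 0], [0, 0, 0], [0, 0, 0], [0, 0, 0], [0, 0, 0], [0, 0, 0], [0, 0, 0]], "hand": [0, 0, 0, 0, 0, 0, 0, 0, 0, 0]}}

```text
time_s: 19.25
position: [0.4813, 0.1755, 0.1301]
tool_rot: [[0.001, -1.0, -0.006], [-0.345, 0.005, -0.939], [0.939, 0.003, -0.345]]
ft_force: [0.4, -0.3, -1.6]
grip_width: 0.0249
gripper_force: 88.9
```

```bash
python3 -c "
from h import *
s=log();units([.482,.174,.1312])
a=get_image('top');b=get_image('side')
for n,i in(('t6',a),('s6',b)):cv2.imwrite(f'pics/{n}.png',i)
o=np.zeros((480,800,3),np.uint8)
o[:,:400]=cv2.resize(a[140:260,290:390],(400,480),interpolation=2)
o[:,400:]=cv2.resize(b[140:260,170:270],(400,480),interpolation=2)
cv2.imwrite('pics/m6.png',o)"
```

```text
t 19.25 q [  30.2   46.8   76.7  -55.7  102.  -137.4] p [0.4813 0.1755 0.1301] 
 [[ 0.0009 -1.     -0.0058]
 [-0.3446  0.0051 -0.9387]
 [ 0.9387  0.0028 -0.3446]] F [ 0.4 -0.3 -1.6] M [0.74 0.03 0.04] w 0.0249290267522897 88.92958760261536
to goal, tool units [ 0.04 -0.02  0.03]
```

View pics/m6.png

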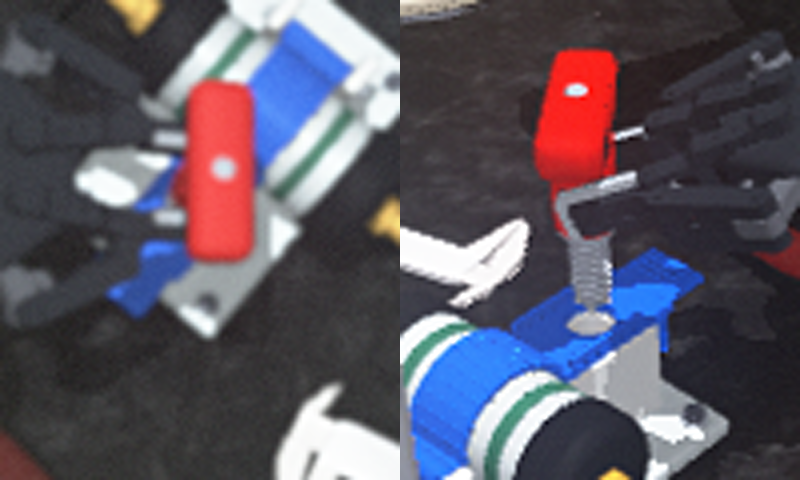

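Close view: side px tip centre ≈ (217.8,214.5), hole centre ≈ (217.5,220.5), i.e. aligned sideways; T-bar button at top px (345.5,182), side px (214,162.5). Comparing with model to correct x.

Run:
```python
from h import *
np.set_printoptions(precision=4,suppress=True)
s=observe();R=np.array(s["tool_rot"]);G=np.array(s["position"])-.008*R[:,2];print("G",G)
o=[0,0,.051]
for n,im,box in(("top","t6",(338,176,353,188)),("side","s6",(206,155,222,170))):
    a=cv2.imread(f"pics/{im}.png");x0,y0,x1,y1=box;h=cv2.cvtColor(a[y0:y1,x0:x1],cv2.COLOR_BGR2HSV).astype(float)
    w=np.clip(150-h[...,1],0,None);yy,xx=np.mgrid[y0:y1,x0:x1];uv=(w*xx).sum()/w.sum(),(w*yy).sum()/w.sum()
    print(n,"button",uv,"model",proj(n,G+o),"at",onz(n,uv,(G+o)[2]))
for z in(.0605,.063):print(proj("side",[.482,.1815,z]),proj("top",[.482,.1815,z]))
print("tip ctr proj side",proj("side",G-[0,0,.061]))
```

```text
G [0.4814 0.183  0.1333]
top button (np.float64(345.42861400894185), np.float64(181.5865871833085)) model [345.1979 181.973 ] at [0.4821 0.1826 0.1843]
side button (np.float64(210.94280230326297), np.float64(160.27946257197698)) model [213.1327 159.6165] at [0.4835 0.1797 0.1843]
[217.0147 218.6755] [336.1821 190.9577]
[216.9257 217.5928] [336.3563 190.794 ]
tip ctr proj side [217.4668 213.3321]
```

Emit:
{"method": "drive_tool", "body": {"offset": [[0.013, 0, 0.035], [0, 0, 0], [-0.06, 0, 0.022], [-0.06, 0, 0.022], [-0.06, 0, 0.022], [-0.06, 0, 0.022], [-0.06, 0, 0.022], [-0.06, 0, 0.022], [-0.06, 0, 0.022], [0, 0, 0]], "turn": [[0, 0, 0], [0, 0, 0], [0, 0, 0], [0, 0, 0], [0, 0, 0], [0, 0, 0], [0, 0, 0], [0, 0, 0], [0, 0, 0], [0, 0, 0]], "hand": [0, 0, 0, 0, 0, 0, 0, 0, 0, 0]}}

```text
time_s: 20.6
position: [0.4814, 0.1738, 0.1134]
tool_rot: [[-0.0, -1.0, -0.006], [-0.345, 0.006, -0.938], [0.939, 0.002, -0.345]]
ft_force: [-0.0, -0.0, -2.0]
grip_width: 0.0249
gripper_force: 88.9
```

Emit:
{"method": "drive_tool", "body": {"offset": [[-0.047, 0, 0.017], [-0.047, 0, 0.017], [-0.047, 0, 0.017], [-0.047, 0, 0.017], [-0.047, 0, 0.017], [-0.047, 0, 0.017], [-0.047, 0, 0.017], [-0.047, 0, 0.017], [0, 0, 0], [0, 0, 0]], "turn": [[0, 0, 0], [0, 0, 0], [0, 0, 0], [0, 0, 0], [0, 0, 0], [0, 0, 0], [0, 0, 0], [0, 0, 0], [0, 0, 0], [0, 0, 0]], "hand": [0, 0, 0, 0, 0, 0, 0, 0, 0, 0]}}

```text
time_s: 21.85
position: [0.4814, 0.174, 0.0976]
tool_rot: [[-0.001, -1.0, -0.006], [-0.345, 0.006, -0.938], [0.938, 0.001, -0.345]]
ft_force: [-0.0, 0.3, -2.1]
grip_width: 0.0254
gripper_force: 88.9
```

Emit:
{"method": "drive_tool", "body": {"offset": [[-0.047, 0, 0.017], [-0.047, 0, 0.017], [-0.047, 0, 0.017], [-0.047, 0, 0.017], [-0.02, 0, 0.007], [-0.02, 0, 0.007], [-0.02, 0, 0.007], [0, 0, 0], [0, 0, 0], [0, 0, 0]], "turn": [[0, 0, 0], [0, 0, 0], [0, 0, 0], [0, 0, 0], [0, 0, 0], [0, 0, 0], [0, 0, 0], [0, 0, 0], [0, 0, 0], [0, 0, 0]], "hand": [0, 0, 0, 0, 0, 0, 0, 0, 0, 0]}}

```text
time_s: 23.1
position: [0.4814, 0.1741, 0.0871]
tool_rot: [[-0.001, -1.0, -0.006], [-0.345, 0.006, -0.938], [0.938, 0.001, -0.345]]
ft_force: [-0.8, 0.4, -2.1]
grip_width: 0.0251
gripper_force: 89.4
```

```bash
python3 -c "
from h import *
s=log()"
```

```text
t 23.1 q [  30.1   50.3   77.7  -55.1   99.3 -133.6] p [0.4814 0.1741 0.0871] 
 [[-0.0007 -1.     -0.0057]
 [-0.3454  0.0056 -0.9384]
 [ 0.9385  0.0013 -0.3454]] F [-0.8  0.4 -2.1] M [0.73 0.03 0.04] w 0.025105162402404162 89.44402813911438
```

Emit:
{"method": "drive_tool", "body": {"offset": [[-0.01, 0, 0.004], [0, 0, 0], [0, 0, 0], [0, 0, 0], [0, 0, 0], [0, 0, 0], [0, 0, -0.3], [0, 0, -0.7], [0, 0, -0.8], [0, 0, -0.9]], "turn": [[0, 0, 0], [0, 0, 0], [0, 0, 0], [0, 0, 0], [0, 0, 0], [0, 0, 0], [0, 0, 0], [0, 0, 0], [0, 0, 0], [0, 0, 0]], "hand": [0, 0, 0.35, 0.4, 0.5, 0.6, 0.6, 0.6, 0.6, 0.6]}}

```text
time_s: 24.35
position: [0.4818, 0.2769, 0.1245]
tool_rot: [[-0.001, -1.0, -0.006], [-0.346, 0.006, -0.938], [0.938, 0.001, -0.346]]
ft_force: [1.1, -0.3, 0.7]
grip_width: 0.0514
gripper_force: 0.0
```

```bash
python3 -c "
from h import *
s=log()
a=get_image('top');b=get_image('side');w=get_image('wrist')
for n,i in(('t7',a),('s7',b),('w7',w)):cv2.imwrite(f'pics/{n}.png',i)
o=np.zeros((600,800,3),np.uint8)
o[:300,:400]=cv2.resize(a[130:230,280:413],(400,300),interpolation=2)
o[:300,400:]=cv2.resize(b[150:250,150:283],(400,300),interpolation=2)
o[300:,:400]=cv2.resize(w,(400,300))
cv2.imwrite('pics/m7.png',o)"
```

```text
t 24.35 q [  37.5   52.5   62.9  -53.   111.8 -140.3] p [0.4818 0.2769 0.1245] 
 [[-0.0005 -1.     -0.0058]
 [-0.3457  0.0056 -0.9383]
 [ 0.9383  0.0015 -0.3457]] F [ 1.1 -0.3  0.7] M [0.38 0.01 0.  ] w 0.051428119940104586 0.0
```

View pics/m7.png

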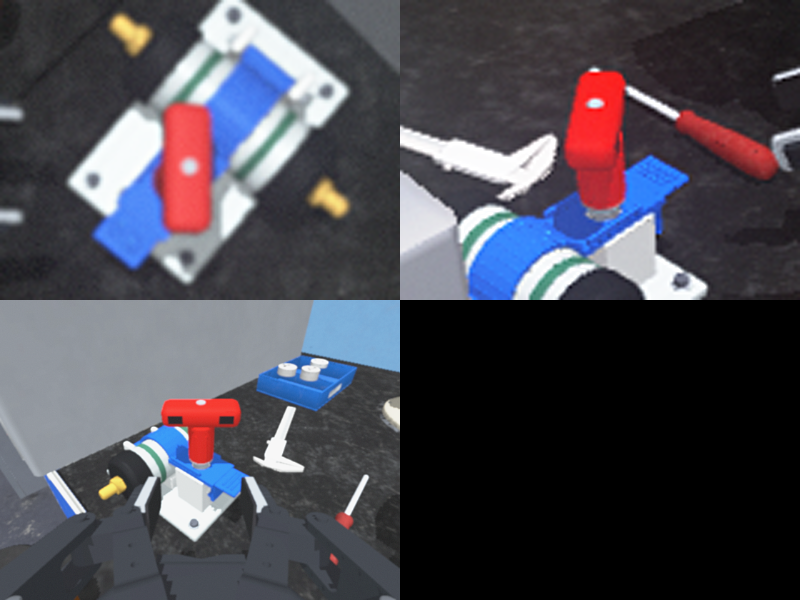

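Screw stands in the hole, T-bar along about world x; button at top px (343,185.3). Computing the regrasp pose.

```bash
cat > e.py <<'E'
from ik import *
a=cv2.imread('pics/t7.png');h=cv2.cvtColor(a,cv2.COLOR_BGR2HSV)
m=cv2.inRange(h,(0,150,90),(9,255,255))|cv2.inRange(h,(172,150,90),(180,255,255));m[:,:325]=0;m[:,362:]=0;m[:155]=0;m[215:]=0
r=cv2.minAreaRect(cv2.findNonZero(m));print(r);bx=cv2.boxPoints(r)
c=[onz("top",p,.135) for p in bx];e=[c[1]-c[0],c[2]-c[1]];e=max(e,key=np.linalg.norm);print("bar",np.mean(c,0),np.degrees(np.arctan2(e[1],e[0])),"button",onz("top",(343,185.3),.139),onz("side",(150+(595-400)/3,150+104/3),.139))
s=log();R0=np.array(s["tool_rot"])
R=np.c_[[-1,0,0],[0,1,0],[0,0,-1]].astype(float)
v=Ro.from_matrix(R0.T@R).as_rotvec(degrees=True)/6;print("turn units",v,np.linalg.norm(v)*6)
for p in([.482,.277,.25],[.482,.181,.25],[.482,.181,.112]):
    q,cc=ik(np.array(p),R,[np.array(s["q"]),[15,25,85,0,70,-75]]);print(p,np.round(q,1),cc)
E
python3 e.py
```

```text
((340.5, 185.5), (41.0, 17.0), 90.0)
bar [0.48241449 0.18376608 0.135     ] 179.54583817233203 button [0.48211042 0.18001289 0.139     ] [0.48782735 0.18371122 0.139     ]
t 24.5 q [  37.5   52.5   62.9  -53.   111.7 -140.2] p [0.4819 0.277  0.1242] 
 [[-0.0013 -1.     -0.0032]
 [-0.3466  0.0035 -0.938 ]
 [ 0.938  -0.0001 -0.3466]] F [ 0.1 -1.3 -0.2] M [0.44 0.04 0.02] w 0.05118185953352384 0.0
turn units [-9.0021 -9.0319 12.921 ] 108.92353204688874
[0.482, 0.277, 0.25] [ 17.7  21.7  71.4  -0.   86.9 -72.3] 6.574761800817596e-24
[0.482, 0.181, 0.25] [  7.4  17.5  77.8  -0.   84.7 -82.6] 1.7926050269449492e-25
[0.482, 0.181, 0.112] [  7.4  25.4  90.4   0.   64.1 -82.6] 1.1109341698208893e-29
```

Emit:
{"method": "drive_tool", "body": {"offset": [[0.59, 0, -0.22], [0.59, 0, -0.22], [0.59, 0, -0.22], [0.59, 0, -0.22], [0.59, 0, -0.22], [0, 0, 0], [0, 0, 0], [0, 0, 0], [0, 0, 0], [0, 0, 0]], "turn": [[0, 0, 0], [0, 0, 0], [0, 0, 0], [0, 0, 0], [0, 0, 0], [-0.69, -0.695, 0.994], [-0.69, -0.695, 0.994], [-0.69, -0.695, 0.994], [-0.69, -0.695, 0.994], [-0.69, -0.695, 0.994]], "hand": [0.7, 0.7, 0.7, 0.7, 0.7, 0.7, 0.7, 0.7, 0.7, 0.7]}}

```text
time_s: 25.75
position: [0.4822, 0.2753, 0.2493]
tool_rot: [[-0.543, -0.803, -0.246], [-0.502, 0.546, -0.671], [0.673, -0.241, -0.699]]
ft_force: [-0.0, -0.8, -0.8]
grip_width: 0.0598
gripper_force: 0.0
```

Emit:
{"method": "drive_tool", "body": {"offset": [[0, 0, 0], [0, 0, 0], [0, 0, 0], [0, 0, 0], [0, 0, 0], [0, 0, 0], [0, 0, 0], [0, 0, 0], [0, 0, 0], [0, 0, 0]], "turn": [[-0.69, -0.695, 0.994], [-0.69, -0.695, 0.994], [-0.69, -0.695, 0.994], [-0.69, -0.695, 0.994], [-0.69, -0.695, 0.994], [-0.69, -0.695, 0.994], [-0.69, -0.695, 0.994], [-0.69, -0.695, 0.994], [0, 0, 0], [0, 0, 0]], "hand": [0.7, 0.7, 0.7, 0.7, 0.7, 0.7, 0.7, 0.7, 0.7, 0.7]}}

```text
time_s: 27.0
position: [0.4822, 0.2757, 0.2496]
tool_rot: [[-1.0, -0.001, -0.002], [-0.001, 1.0, -0.005], [0.002, -0.005, -1.0]]
ft_force: [0.3, -0.3, 0.5]
grip_width: 0.0601
gripper_force: 0.0
```

```bash
python3 -c "
from h import *
s=log();units([.482,.181,.17]);units([.482,.181,.112])
"
```

```text
t 27.0 q [ 17.6  21.8  71.3  -0.2  87.1 -72.4] p [0.4822 0.2757 0.2496] 
 [[-1.     -0.0011 -0.0017]
 [-0.0011  1.     -0.0046]
 [ 0.0017 -0.0046 -1.    ]] F [ 0.3 -0.3  0.5] M [0.01 0.04 0.01] w 0.06010411312291409 0.0
to goal, tool units [ 0.   -2.36  2.  ]
to goal, tool units [ 0.   -2.35  3.45]
```

Emit:
{"method": "drive_tool", "body": {"offset": [[0, -0.59, 0], [0, -0.59, 0], [0, -0.59, 0], [0, -0.59, 0], [0, 0, 0.5], [0, 0, 0.5], [0, 0, 0.5], [0, 0, 0.4], [0, 0, 0.1], [0, 0, 0]], "turn": [[0, 0, 0], [0, 0, 0], [0, 0, 0], [0, 0, 0], [0, 0, 0], [0, 0, 0], [0, 0, 0], [0, 0, 0], [0, 0, 0], [0, 0, 0]], "hand": [0.7, 0.7, 0.7, 0.7, 0.7, 0.7, 0.7, 0.7, 0.7, 0.7]}}

```text
time_s: 28.25
position: [0.4825, 0.1814, 0.1701]
tool_rot: [[-1.0, -0.0, -0.001], [-0.0, 1.0, -0.004], [0.001, -0.004, -1.0]]
ft_force: [0.3, -0.5, -0.4]
grip_width: 0.0597
gripper_force: 0.0
```

```bash
python3 -c "
from h import *
s=log();c=camera_info('wrist');im=get_image('wrist');cv2.imwrite('pics/w8.png',im)
h=cv2.cvtColor(im,cv2.COLOR_BGR2HSV)
m=cv2.inRange(h,(0,150,90),(9,255,255))|cv2.inRange(h,(172,150,90),(180,255,255))
n,l,st,ce=cv2.connectedComponentsWithStats(m)
for i in range(1,n):
    if st[i][4]>500:
        print(st[i],ce[i]);k=cv2.findNonZero((l==i).astype(np.uint8));r=cv2.minAreaRect(k);print(r,[onz('wrist',p,.139,c) for p in cv2.boxPoints(r)],onz('wrist',ce[i],.139,c))
print('bar top exp',proj('wrist',[.482,.181,.139],c),[proj('wrist',[.482+a,.181+b,.139],c) for a in(-.038,.038) for b in(-.014,.014)])
"
```

```text
t 28.25 q [  7.5  21.6  85.6  -0.2  72.9 -82.4] p [0.4825 0.1814 0.1701] 
 [[-1.     -0.0004 -0.0006]
 [-0.0004  1.     -0.0035]
 [ 0.0006 -0.0035 -1.    ]] F [ 0.3 -0.5 -0.4] M [-0.04 -0.02  0.01] w 0.05968100900379979 0.0
[ 258  166   49  126 5384] [282.1159 227.25  ]
((282.0, 228.5), (125.0, 48.0), 90.0) [array([0.4419, 0.1694, 0.139 ]), array([0.4419, 0.1949, 0.139 ]), array([0.5165, 0.1965, 0.139 ]), array([0.5166, 0.168 , 0.139 ])] [0.4764 0.1823 0.139 ]
bar top exp [279.8553 236.601 ] [array([253.4748, 169.8846]), array([306.1821, 169.9319]), array([256.355, 296.112]), array([303.4253, 296.2098])]
```

Emit:
{"method": "drive_tool", "body": {"offset": [[0.025, 0.005, 0.4], [0, 0, 0.4], [0, 0, 0.4], [0, 0, 0.25], [0, 0, 0], [0, 0, 0], [0, 0, 0], [0, 0, 0], [0, 0, 0], [0, 0, 0]], "turn": [[0, 0, 0], [0, 0, 0], [0, 0, 0], [0, 0, 0], [0, 0, 0], [0, 0, 0], [0, 0, 0], [0, 0, 0], [0, 0, 0], [0, 0, 0]], "hand": [0.7, 0.7, 0.7, 0.7, 0.7, 0.2, 0, 0, 0, 0], "newtons": 90}}

```text
time_s: 29.55
position: [0.4815, 0.1815, 0.1128]
tool_rot: [[-1.0, 0.0, 0.001], [0.0, 1.0, -0.003], [-0.001, -0.003, -1.0]]
ft_force: [-0.6, 1.2, 5.7]
grip_width: 0.0265
gripper_force: 88.2
```

Emit:
{"method": "drive_tool", "body": {"offset": [[0, 0, 0.005], [0, 0, 0.005], [0, 0, 0.005], [0, 0, 0.005], [0, 0, 0.005], [0, 0, 0.005], [0, 0, 0], [0, 0, 0], [0, 0, 0], [0, 0, 0]], "turn": [[0, 0, 0], [0, 0, 0], [0, 0, 0], [0, 0, 0], [0, 0, 0], [0, 0, 0], [0, 0, 0], [0, 0, 0], [0, 0, 0], [0, 0, 0]], "hand": [0, 0, 0, 0, 0, 0, 0, 0, 0, 0]}}

```text
time_s: 30.8
position: [0.4818, 0.1815, 0.1125]
tool_rot: [[-1.0, 0.0, 0.003], [0.0, 1.0, -0.003], [-0.003, -0.003, -1.0]]
ft_force: [-3.1, 0.6, 13.3]
grip_width: 0.0263
gripper_force: 89.5
```

```bash
python3 -c "
from h import *
s=log()"
```

```text
t 30.8 q [  7.5  25.3  90.5  -0.2  64.  -82.4] p [0.4818 0.1815 0.1125] 
 [[-1.      0.0003  0.0027]
 [ 0.0003  1.     -0.0026]
 [-0.0027 -0.0026 -1.    ]] F [-3.1  0.6 13.3] M [0.22 0.53 0.05] w 0.026311820238155866 89.51128310523927
```

Emit:
{"method": "drive_tool", "body": {"offset": [[0, 0, 0.007], [0, 0, 0.007], [0, 0, 0.0033], [0, 0, 0.0033], [0, 0, 0.0033], [0, 0, 0.0033], [0, 0, 0.0033], [0, 0, 0.0033], [0, 0, 0.0033], [0, 0, 0.0033]], "turn": [[0, 0, 0], [0, 0, 0], [0, 0, 1], [0, 0, 1], [0, 0, 1], [0, 0, 1], [0, 0, 1], [0, 0, 1], [0, 0, 1], [0, 0, 1]], "hand": [0, 0, 0, 0, 0, 0, 0, 0, 0, 0]}}

```text
time_s: 32.05
position: [0.4818, 0.1815, 0.1113]
tool_rot: [[-0.666, 0.746, 0.003], [0.746, 0.666, -0.003], [-0.004, 0.0, -1.0]]
ft_force: [-4.0, 0.8, 18.0]
grip_width: 0.0265
gripper_force: 90.1
```

```bash
python3 -c "
from h import *
s=log()"
```

```text
t 32.05 q [  7.5  25.4  90.6  -0.2  63.9 -34.2] p [0.4818 0.1815 0.1113] 
 [[-0.6664  0.7456  0.0029]
 [ 0.7456  0.6664 -0.0027]
 [-0.0039  0.0003 -1.    ]] F [-4.   0.8 18. ] M [-0.03  0.93  0.08] w 0.026468474671601197 90.14648926444352
```

Emit:
{"method": "drive_tool", "body": {"offset": [[0, 0, 0.0034], [0, 0, 0.0034], [0, 0, 0.0034], [0, 0, 0.0034], [0, 0, 0.0034], [0, 0, 0.0034], [0, 0, 0.0034], [0, 0, 0.0034], [0, 0, 0.0034], [0, 0, 0.0034]], "turn": [[0, 0, 1], [0, 0, 1], [0, 0, 1], [0, 0, 1], [0, 0, 1], [0, 0, 1], [0, 0, 1], [0, 0, 1], [0, 0, 1], [0, 0, 1]], "hand": [0, 0, 0, 0, 0, 0, 0, 0, 0, 0]}}

```text
time_s: 33.3
position: [0.4817, 0.1817, 0.1099]
tool_rot: [[0.313, 0.95, 0.003], [0.95, -0.313, -0.002], [-0.001, 0.003, -1.0]]
ft_force: [-3.3, 0.5, 18.6]
grip_width: 0.0267
gripper_force: 90.2
```

Emit:
{"method": "drive_tool", "body": {"offset": [[0, 0, 0.0034], [0, 0, 0.0034], [0, 0, 0.0034], [0, 0, 0.0034], [0, 0, 0.0034], [0, 0, 0.0034], [0, 0, 0.0034], [0, 0, 0.0034], [0, 0, 0.0034], [0, 0, 0.0034]], "turn": [[0, 0, 1], [0, 0, 1], [0, 0, 1], [0, 0, 1], [0, 0, 1], [0, 0, 1], [0, 0, 1], [0, 0, 1], [0, 0, 1], [0, 0, 1]], "hand": [0, 0, 0, 0, 0, 0, 0, 0, 0, 0]}}

```text
time_s: 34.55
position: [0.482, 0.1818, 0.1086]
tool_rot: [[0.979, 0.204, 0.004], [0.204, -0.979, -0.002], [0.003, 0.003, -1.0]]
ft_force: [-2.2, 2.6, 18.4]
grip_width: 0.0266
gripper_force: 90.1
```

```bash
python3 -c "
from h import *
s=log()"
```

```text
t 34.55 q [ 7.5 25.6 90.8 -0.2 63.4 85.8] p [0.482  0.1818 0.1086] 
 [[ 0.9789  0.2043  0.0035]
 [ 0.2043 -0.9789 -0.002 ]
 [ 0.003   0.0027 -1.    ]] F [-2.2  2.6 18.4] M [ 0.48  0.77 -0.  ] w 0.026568755085740768 90.09086343459785
```

Emit:
{"method": "drive_tool", "body": {"offset": [[0, 0, 0.0034], [0, 0, 0.0034], [0, 0, 0.0034], [0, 0, 0.0034], [0, 0, 0.0034], [0, 0, 0.0034], [0, 0, 0.0034], [0, 0, 0.0034], [0, 0, 0.0034], [0, 0, 0.0034]], "turn": [[0, 0, 1], [0, 0, 1], [0, 0, 1], [0, 0, 1], [0, 0, 1], [0, 0, 1], [0, 0, 1], [0, 0, 1], [0, 0, 1], [0, 0, 1]], "hand": [0, 0, 0, 0, 0, 0, 0, 0, 0, 0]}}

```text
time_s: 35.8
position: [0.482, 0.1815, 0.1072]
tool_rot: [[0.666, -0.746, 0.004], [-0.746, -0.666, -0.003], [0.004, -0.001, -1.0]]
ft_force: [-2.3, 0.6, 18.9]
grip_width: 0.0267
gripper_force: 90.1
```

Emit:
{"method": "drive_tool", "body": {"offset": [[0, 0, 0.0034], [0, 0, 0.0034], [0, 0, -0.015], [0, 0, -0.015], [0, 0, -0.015], [0, 0, 0], [0, 0, 0], [0, 0, 0], [0, 0, 0], [0, 0, 0]], "turn": [[0, 0, 0.9], [0, 0, 0.8], [0, 0, 0], [0, 0, 0], [0, 0, 0], [0, 0, 0], [0, 0, 0], [0, 0, 0], [0, 0, 0], [0, 0, 0]], "hand": [0, 0, 0, 0, 0, 0, 0.35, 0.4, 0.5, 0.6]}}

```text
time_s: 37.05
position: [0.4811, 0.1812, 0.1066]
tool_rot: [[0.527, -0.85, -0.0], [-0.85, -0.527, -0.003], [0.003, 0.002, -1.0]]
ft_force: [0.7, -0.0, 0.1]
grip_width: 0.0514
gripper_force: 0.0
```

```bash
python3 -c "
from h import *
s=log()"
```

```text
t 37.05 q [  7.5  25.8  90.9  -0.2  63.4 155.8] p [0.4811 0.1812 0.1066] 
 [[ 0.5267 -0.8501 -0.0003]
 [-0.8501 -0.5266 -0.0033]
 [ 0.0026  0.002  -1.    ]] F [ 0.7 -0.   0.1] M [ 0.04  0.04 -0.05] w 0.05139498995701649 0.0
```

Emit:
{"method": "drive_tool", "body": {"offset": [[0, 0, -0.2], [0, 0, -0.5], [0, 0, -0.5], [0, 0, -0.6], [0, 0, -0.6], [0, 0, -0.6], [0, 0, -0.5], [0, 0, 0], [0, 0, 0], [0, 0, 0]], "turn": [[0, 0, 0], [0, 0, 0], [0, 0, 0], [0, 0, 0], [0, 0, 0], [0, 0, 0], [0, 0, 0], [0, 0, 0], [0, 0, 0], [0, 0, 0]], "hand": [0.7, 0.7, 0.7, 0.7, 0.7, 0.7, 0.7, 0.7, 0.7, 0.7]}}

```text
time_s: 38.3
position: [0.4809, 0.1817, 0.2459]
tool_rot: [[0.527, -0.85, -0.002], [-0.85, -0.527, -0.003], [0.002, 0.003, -1.0]]
ft_force: [-0.3, -0.5, 0.3]
grip_width: 0.0598
gripper_force: 0.0
```

```bash
python3 -c "
from h import *
s=log();c=camera_info('wrist');im=get_image('wrist');b=get_image('side');o=cv2.imread('pics/s7.png');t0=cv2.imread('pics/s5.png')
def red(im):
    h=cv2.cvtColor(im,cv2.COLOR_BGR2HSV);return cv2.inRange(h,(0,150,90),(9,255,255))|cv2.inRange(h,(172,150,90),(180,255,255))
for n,i in(('wrist',im),('side',b),('side7',o)):
    k,l,st,ce=cv2.connectedComponentsWithStats(red(i))
    print(n,[(st[j].tolist(),ce[j].round(1)) for j in range(1,k) if st[j][4]>300])
def blue(i):
    m=cv2.inRange(cv2.cvtColor(i,cv2.COLOR_BGR2HSV),(100,120,60),(130,255,255));m[:190]=0;m[255:]=0;m[:,:165]=0;m[:,260:]=0;return cv2.boundingRect(m)
print(blue(b),blue(o),blue(t0))
print('bar exp',proj('wrist',[.4815,.1815,.134],c))
"
```

```text
t 38.3 q [  7.6  17.6  78.3  -0.2  84.2 155.8] p [0.4809 0.1817 0.2459] 
 [[ 0.5266 -0.8501 -0.0017]
 [-0.8501 -0.5266 -0.0034]
 [ 0.002   0.0032 -1.    ]] F [-0.3 -0.5  0.3] M [-0.01  0.06  0.02] w 0.05976777368295933 0.0
wrist [([261, 150, 35, 91, 2711], array([278.3, 195.3]))]
side [([314, 156, 98, 62, 3415], array([359.7, 186.7])), ([193, 179, 45, 43, 956], array([215.6, 197.9])), ([242, 187, 34, 23, 322], array([259.4, 197.9])), ([265, 272, 59, 41, 1284], array([299.7, 291.9]))]
side7 [([205, 174, 20, 46, 743], array([215.4, 195.8])), ([338, 180, 74, 38, 1656], array([370.8, 200.5])), ([242, 187, 34, 23, 314], array([259.2, 197.9])), ([265, 272, 59, 41, 1293], array([299.5, 291.9]))]
(172, 201, 74, 54) (172, 201, 74, 54) (172, 201, 74, 54)
bar exp [279.8784 198.3222]
```

The screw stands upright and about 5 mm deeper, the strap is still shut, the screwdriver has not moved, and the robot is clear of everything. Handing in.

```bash
python3 -c "
from rig import env
print(env.close_job())"
```

```text
the job is handed in; nothing more can be done
None
```

The job is handed in: the strap is shut, and the screw was set in the hole, released, regripped by its T-bar and turned clockwise about 238° under roughly 18 N, sinking it about 5 mm; it was left standing upright, the screwdriver had not moved, and I did not re-check the jar's position.

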